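Press a mended book in the one-hand ratchet clamp

ROBOT

A 6-joint arm with a two-finger parallel gripper is mounted at the origin on the work surface. World frame = base frame: x ahead of the robot, y to its left, z up, the work surface at z = 0. Lengths are in m, angles in rad, forces in N, time in s.
With the tool pointing down it reaches from about 0.325 to 0.925 m from the base axis. Payload 3.1 kg.
Tool frame: the origin (TCP) lies on the centre line of the jaws, within the pads' length; the fingertips stand 14 mm ahead of it and the grasp point (between the pads) lies 5 mm behind it (arm.nose_length is the distance from the TCP to the fingertips, in m); z points along the fingers, y is the line along which they close (so a half turn about z gives the same grasp; the last joint's range is limited). The gripper opens to 85 mm and grips with 20 to 120 N. Pads are 22 mm wide; open, the fingers measure 114 mm over their backs; the gripper's body (76 mm by 85 mm) begins 54 mm behind the grasp point. The pads swing forward as they close: fully open they stand 13 mm farther back than shut.
Start: joints at [-1.229, 0.217, 1.613, -0, 1.311, -0.112], TCP at [0.274, -0.562, 0.245] pointing down, gripper open.
Joint ranges: [-2.75, 2.75], [-0.78, 2.1], [0.31, 2.55], [-1.13, 4.27], [0.13, 2.63], [-2.58, 2.58]. Speed limits (rad/s): [2.79, 2.79, 3.14, 3.14, 3.14, 3.14].

INTERFACE

Orientations are given as a unit quaternion [w, x, y, z].
In Python, from station import arm, claw, cams, hand_in gives the robot as it stands. The module is installed in compiled form; this text tells all that it offers. Calls block until the motion is done:
- arm.move_pose(position, orientation): joint-space move of the TCP to a pose.
- arm.servo_line(position, orientation=None, v=0.15, force_limit=None): straight line of the TCP; orientation=None keeps the orientation; v is the mean speed in m/s. With force_limit (N) it stops when the force on the tool has changed by that much, and returns True; else False.
- arm.movej(angles): joint-space move.
- claw.gripper_to(opening, force=None): finger opening in m; force is the grip in N (None keeps the last); returns when the fingers have stopped.
- arm.wait(seconds).
- arm.inverse_kinematics(position, orientation): joint angles nearest the present ones, or None.
- arm.observe(): the state.
- cams.grab_frame(name): name is "scene" or "side" or "wrist"; returns the picture (400x640x3 uint8, red, green, blue); there is no depth.
- cams.camera_info(name): a dict with "mtx" (3x3 intrinsics, pixels), "k1" (the pictures are not rectified: a ray, as slopes to the right and down, at radius r is drawn at 1 + k1 r^2 times it, then the intrinsics apply), "position" and "orientation" of the camera in the world; the wrist camera has in their place "T_tool_cam" (4x4, takes a point from camera to tool coordinates, whose origin is the TCP and whose axes are the flange's). Camera axes: x right, y down, z forward; pixel columns grow to the right and rows downward; lengths in m; the calibration is good to about 2 mm. A picture is of the moment at which its call begins: read the wrist's pose just before it. camera_info takes no time and is no camera call.
A pose or a line that the arm cannot do raises arm.MotionError and nothing moves.
- hand_in(): hands the job in; it is judged then, once.
The state is a dict: "t": time; "joints": joint angles; "joint_velocities": joint speeds; "joint_efforts": joint torques, N m; "eef_pos": TCP position; "tcp_rot": TCP orientation; "force": force on the tool from outside, world axes, zero at the start; "torque": the same for the moment, N m; "gripper_width": finger opening in m; "grip_force": force on a finger pad.
Only numpy, scipy, OpenCV 4.12 (cv2) and the standard library are available. Lean on these libraries where they do the work, as an engineer would, in place of code of your own. Each camera call takes 0.05 s, during which the arm holds its last target. There are 200 camera calls.

TASK

On the tea table stands a small book press: slide the mended book along its slot, without lifting it out, until it is fully home against the end stop. Then pump the clamp's trigger, and move the jaw by the trigger only, until the rubber pad meets the book and its spring is pushed in about half-way; never squash the pad nearly all the way in, which would crush the book. Finish while still holding the trigger squeezed so that the pad keeps pressing the book, and leave the tea things and the other things on the table where they are.

Things in the scene. Friction and masses are not known exactly. Their poses are not given: they have to be found in the camera images.
- press: fixed wooden book press; origin on the table. Its x runs along the slot to the end stop, its z up. Board 12 mm thick, x -165 to 130, y -260 to 150 mm. Slot 29 mm wide (y 86 to 115), floor z = 12; back wall (y 115 to 131) and front rail (y 74 to 86) from x = -155 on and end stop (face at x = 100) are all 52 mm high, from the table. The rail has a window for the pad at x 6 to 54 mm
- book_home (a point): where the book's centre lies when the book is fully home against the end stop: x = 30, y = 100.5, z = 52 mm in the press's frame (a fixed point of the press)
- book_center (a point): centre of the mended book: grey, closed, 140 mm long (its x, along the press's x), 26 thick (y), 80 high (z), about 0.25 kg, standing spine up in the slot. The point is 40 mm above the slot floor; the book's top is 92 mm above the table, 40 mm above the slot's walls. The book starts 60 to 105 mm short of home
- trigger_pivot (a point): fixed axis (along the press's x) of the trigger: x = 30, y = -55, z = 80 mm in the press's frame, in the clamp's black housing (x 13 to 47, y -120 to -35, 90 mm high). Behind the trigger stands a fixed black handle 26 mm wide, 136 mm high, front face at about y = -125 mm near its top
- trigger_bar (a point): centre of the trigger's round steel crossbar, 14 mm in diameter, 32 mm long along the press's x, atop an upright lever (8 mm thick, 14 wide), 56 mm from the pivot. At rest it leans to the book (y = -43, z = 135 mm in the press's frame); fully squeezed, toward the handle, it is at y = -68, z = 135. The side facing the book is free for 110 mm
- trigger (a joint): trigger angle, rad: 0 at rest, 0.45 fully squeezed (crossbar moved to the press's -y). A spring returns it (3 N at the crossbar at rest, 5 N at full). Once a tooth (6 mm pitch) has caught, about 32 mm of bar per rad; up to 6 mm of a stroke may be lost first; a full stroke gives about 12 mm. Let back, it leaves the bar in place, but there is no lock: the sprung-in pad pushes the bar back until only 1 to 3.5 mm in
- bar (a joint): how far the toothed bar with jaw and pad has advanced toward the book (the press's +y), m: starts at 0 to 0.024, most 0.075; about 5 N of friction. It lies 40 mm above the table at x = 30 mm in the press's frame
- pad_face (a point): centre of the front face of the clamp's round rubber pad, 28 mm in diameter, 8 thick, 40 mm above the table. Free, it lies at y = 41 mm + joint bar in the press's frame; the cover of the book is at about y = 86 to 89 mm
- pad (a joint): how far the pad is pushed in toward the bar against its spring, m: 0 free, 0.016 at its stop, 1.5 N per mm. About 0.0075 is half-way; over 0.013 crushes the book

How it is judged:
On the way, in this order (a step that is already met when the one before it is completed fails the run):
1. the book is slid fully home against the end stop (x of book_center in the frame of press between 0.025 and 0.035 m and y of book_center in the frame of press between 0.093 and 0.109 m and z of book_center in the frame of press below 0.059 m and angle between book_center's own z axis and vertical below 0.15 rad), for 0.2 s.
2. the pad, driven by the trigger, meets the book and its spring begins to give (all of step 1 and value of joint pad above 0.0015 m and contact force between pad and book above 1 N), for 0.1 s.
At the end, for the whole second after the job is handed in: The book stands in the slot within 5 mm of fully home, not touched by the robot; the pad presses it with its spring pushed in 4 to 11 mm (of 16), and the robot's fingers still push on the squeezed trigger (over 1.5 N, trigger past 0.03 rad), everything still (all of step 1 and value of joint pad between 0.004 and 0.011 m and contact force between pad and book above 4 N and value of joint trigger above 0.03 rad and contact force between the fingers and trigger above 1.5 N and contact force between the arm and book below 0.5 N and velocity of joint bar between -0.005 and 0.005 m/s and linear speed of book below 0.01 m/s); the arm keeps its last pose, push and grip.
It fails at once if the book is crushed: the pad pushed in more than 13 mm (value of joint pad above 0.013 m).
It fails at once if the book is lifted out of its slot (more than 40 mm) (z of book_center in the frame of press above 0.092 m).
It fails at once if the robot pushes the jaw, pad or bar itself (more than 3 N) (contact force between the arm and bar above 3 N).
It fails at once if a bystander (tea things, jar, brush, other books) is moved more than 30 mm (distance of any of paste_jar, paste_brush, spare_books, saucer, teacup, teaspoon, caddy, kettle from where it was at the start of the episode above 0.03 m).
It also fails if it takes over 72 s, if anything falls off the work surface, if the arm or the gripper's body presses on something with over 40 N, if the wrist force passes 120 N, or if a joint passes its speed limit or range.

## Working session

There is one attempt and no reset: what is moved stays moved. The work goes in short steps, each a Python script; the robot and the scene stay as the last script left them, time stands still between calls to the robot, and variables do not carry over. Pictures are saved under pics/ and viewed, at most 10 in all, crops included, and the job is handed in when it is done.

```bash
mkdir -p pics; python3 - <<'E'
from station import arm,claw,cams
import cv2,numpy as np
a=cams.grab_frame("scene");b=cams.grab_frame("side")
for n,f in(("scene",a),("side",b)):
    cv2.imwrite(f"pics/{n}0.png",cv2.resize(f[:,:,::-1],(800,500),interpolation=cv2.INTER_CUBIC));i=cams.camera_info(n);print(n,i)
    cv2.imwrite(f"pics/{n}_raw.png",f[:,:,::-1])
print(cams.camera_info("wrist"));print(arm.observe())
E
```

```text
scene {'mtx': array([[469.98206583,   0.        , 316.89111311],
       [  0.        , 469.98206583, 194.63760745],
       [  0.        ,   0.        ,   1.        ]]), 'k1': 0.012097424670231885, 'position': array([0.91460332, 0.20083572, 0.63643581]), 'orientation': array([-0.15835969,  0.50007641,  0.81064088, -0.26020599])}
side {'mtx': array([[422.84703632,   0.        , 316.88582578],
       [  0.        , 422.84703632, 202.60576461],
       [  0.        ,   0.        ,   1.        ]]), 'k1': -0.08756538911525971, 'position': array([ 0.45772496, -0.4569884 ,  0.52418225]), 'orientation': array([-0.41594959,  0.90254975, -0.09627293,  0.05586965])}
{'mtx': array([[340.06709192,   0.        , 318.722404  ],
       [  0.        , 340.06709192, 205.10386718],
       [  0.        ,   0.        ,   1.        ]]), 'k1': -0.03513526711071459, 'T_tool_cam': array([[-3.43261325e-05, -9.48048891e-01, -3.18124659e-01,
         8.11106674e-02],
       [ 9.99999218e-01,  3.65227168e-04, -1.19632134e-03,
         6.48592821e-04],
       [ 1.25035889e-03, -3.18124451e-01,  9.48048137e-01,
        -1.28174989e-01],
       [ 0.00000000e+00,  0.00000000e+00,  0.00000000e+00,
         1.00000000e+00]])}
{'t': 0.1, 'joints': array([-1.22921166e+00,  2.17676094e-01,  1.61479149e+00,  2.10324336e-05,
        1.31130535e+00, -1.12214360e-01]), 'joint_velocities': array([ 0.00066822, -0.00107403, -0.00344817, -0.00023414,  0.00086535,
       -0.0013444 ]), 'joint_efforts': array([-6.71954367e-04, -3.98076653e+01, -3.04971027e+01, -2.03423524e-04,
        4.23276593e-03, -1.01002632e-05]), 'eef_pos': array([ 0.27376735, -0.56106093,  0.24409114]), 'tcp_rot': array([-1.08414441e-03,  9.74368586e-01,  2.24954820e-01, -1.14654880e-04]), 'force': array([0.31909184, 0.28066907, 0.54863865]), 'torque': array([-0.04960007, -0.0473856 ,  0.00207526]), 'grip_force': 0.0, 'gripper_width': 0.08568689414234222}
```

View pics/scene0.png

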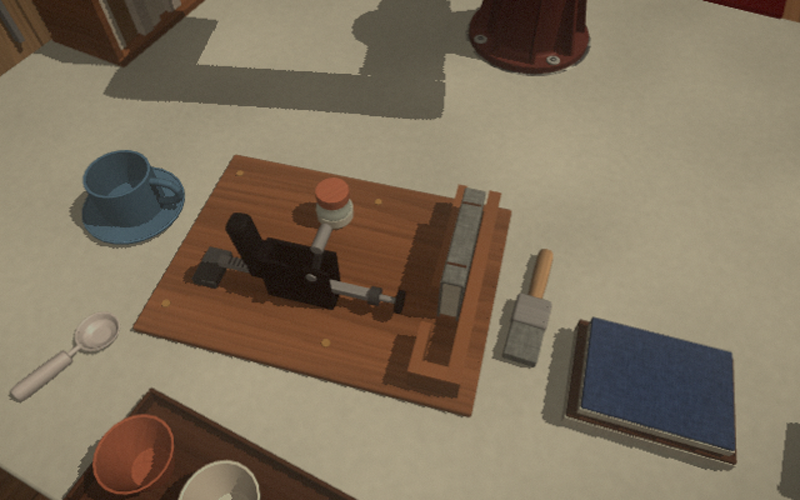

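View pics/side0.png

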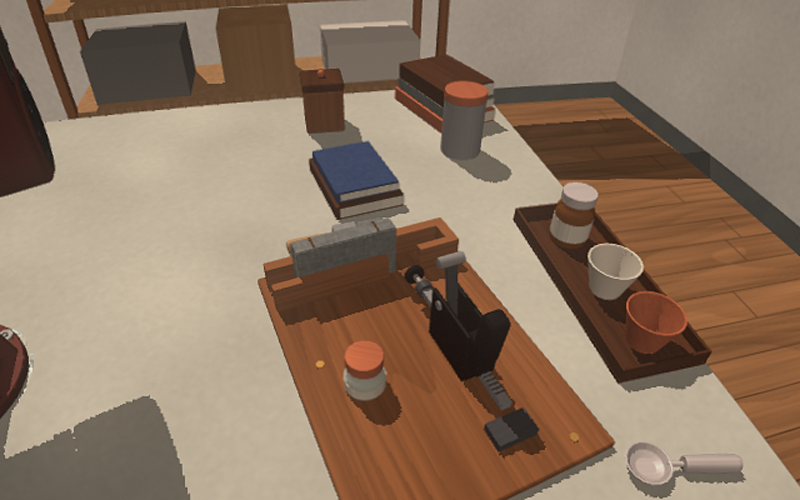

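The scene picture shows the board corners at about (235,155), (135,330), (470,415) and (512,210), the book at (463,250) and the crossbar at (322,237). The paste jar stands on the board at (333,205). The side picture shows the crossbar at (452,259) and a board corner at (610,440). Next I fit the press pose.

```bash
cat > h.py <<'E'
import numpy as np,cv2
from scipy.spatial.transform import Rotation as R
from scipy.optimize import least_squares
from station import arm,claw,cams
def q2R(q): return R.from_quat([q[1],q[2],q[3],q[0]]).as_matrix()
def R2q(m): x,y,z,w=R.from_matrix(m).as_quat(); return [w,x,y,z]
def proj(n,P,obs=None):
    i=cams.camera_info(n);P=np.atleast_2d(P)
    if n=="wrist":
        T=np.eye(4);T[:3,:3]=q2R(obs["tcp_rot"]);T[:3,3]=obs["eef_pos"];T=T@i["T_tool_cam"];C,p=T[:3,:3],T[:3,3]
    else: C,p=q2R(i["orientation"]),i["position"]
    c=(P-p)@C;s=c[:,:2]/c[:,2:];s=s*(1+i["k1"]*(s**2).sum(1,keepdims=True))
    return s@i["mtx"][:2,:2].T+i["mtx"][:2,2]
def W(v,P): # press mm->world m
    P=np.atleast_2d(P)/1000;c,s=np.cos(v[2]),np.sin(v[2])
    return P@np.array([[c,s,0],[-s,c,0],[0,0,1]])+[v[0],v[1],0]
E
cat > fit.py <<'E'
from h import *
sc=[((-165,-260,12),(235,155)),((130,-260,12),(135,330)),((130,150,0),(470,415)),((-165,150,12),(512,210)),((30,-43,135),(322,237))]
si=[((130,-260,12),(612,440)),((-165,150,12),(258,283)),((30,-43,135),(452,259))]
def f(v): return np.r_[(proj("scene",W(v,[a for a,_ in sc]))-np.array([b for _,b in sc])*.8).ravel(),(proj("side",W(v,[a for a,_ in si]))-np.array([b for _,b in si])*.8).ravel()]
best=min((least_squares(f,[.5,0,y],loss="soft_l1") for y in np.arange(-3,3.2,.7)),key=lambda r:r.cost)
v=best.x;print(v,best.cost,f(v).round(1).reshape(-1,2).tolist());np.save("press.npy",v)
for n in("scene","side"):
    im=cv2.imread(f"pics/{n}_raw.png")
    k=3;x0,y0,x1,y1=(300,130,500,330) if n=="scene" else (200,160,400,330)
    im=cv2.resize(im[y0:y1,x0:x1],None,fx=k,fy=k,interpolation=cv2.INTER_CUBIC)
    def pt(P): return tuple(int(round(t)) for t in (proj(n,W(v,P))[0]-[x0,y0])*k)
    for P,Q in [((-165,150,12),(130,150,12)),((-155,115,52),(100,115,52)),((-155,86,52),(100,86,52)),((100,86,52),(100,115,52)),((14,-43,135),(46,-43,135)),((-165,-260,12),(130,-260,12)),((130,-260,12),(130,150,12))]: cv2.line(im,pt(P),pt(Q),(0,255,0),1)
    for s in (60,105):
        b=[(30-s+a,100.5+c,92) for a,c in((-70,-13),(70,-13),(70,13),(-70,13))]
        for i in range(4): cv2.line(im,pt(b[i]),pt(b[i-1]),(0,0,255) if s==60 else (255,0,0),1)
    cv2.imwrite(f"pics/{n}1.png",im)
E
python3 fit.py
```

```text
[0.5869616  0.00159968 0.20978886] 15.863718594718248 [[-1.1, -1.5], [-2.8, -1.5], [2.0, 2.2], [0.4, -1.7], [0.1, 0.9], [4.6, 0.2], [-1.6, -3.8], [-0.6, -0.0]]
```

View pics/scene1.png

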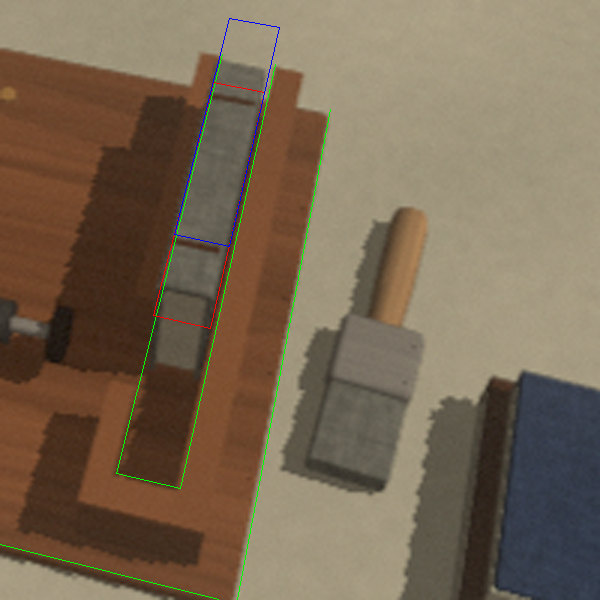

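View pics/side1.png

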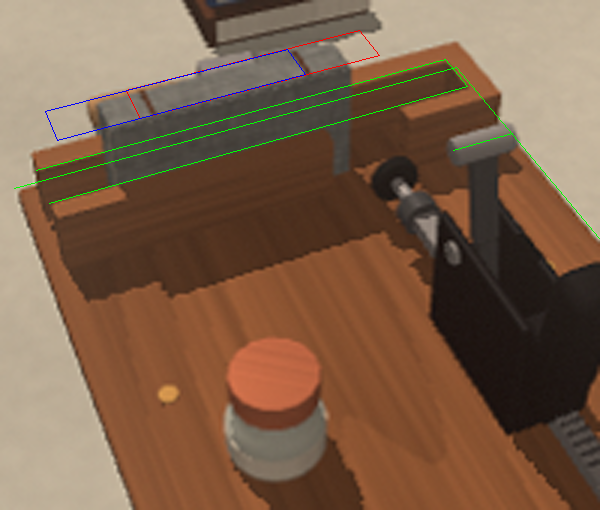

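The fit overlays well. The book centre is at about x = -46, roughly 76 mm short of home. Next I push it from its rear end with closed fingers, above the walls.

```bash
cat >> h.py <<'E'
import os
v=np.load("press.npy") if os.path.exists("press.npy") else None
def frame(sgn=1): # tool z down, tool x along sgn*press y
    c,s=np.cos(v[2]),np.sin(v[2]);x=sgn*np.array([-s,c,0]);z=np.array([0,0,-1.]);return R2q(np.c_[x,np.cross(z,x),z])
def PF(F): c,s=np.cos(v[2]),np.sin(v[2]);return np.array([F[0]*c+F[1]*s,-F[0]*s+F[1]*c,F[2]])
def pp(): o=arm.observe();p=o["eef_pos"]-[v[0],v[1],0];return PF(p)*1000,PF(o["force"]),o
E
python3 - <<'E'
from h import *
for s in(1,-1):
    print(s,[arm.inverse_kinematics(W(v,P)[0],frame(s)) for P in((-150,100.5,200),(-40,100.5,74),(30,-20,135))])
q=frame(1)
claw.gripper_to(0.0)
arm.move_pose(W(v,(-150,100.5,230))[0],q)
arm.servo_line(W(v,(-150,100.5,130))[0],q)
o=arm.observe();im=cams.grab_frame("wrist");im=np.ascontiguousarray(im[:,:,::-1])
for P in((-116,87.5,92),(-116,113.5,92),(-155,86,52),(-155,115,52)):
    cv2.circle(im,tuple(int(t) for t in proj("wrist",W(v,P),o)[0]),4,(0,255,0),1)
cv2.imwrite("pics/w0.png",im);print(pp()[:2],o["t"],o["gripper_width"])
E
```

```text
1 [array([-3.20077660e-03, -1.83198675e-01,  2.10774288e+00, -4.44089210e-16,
        1.21704845e+00, -2.12989637e-01]), array([ 4.07961230e-02,  2.42972441e-01,  1.94075567e+00, -4.44089210e-16,
        9.57864537e-01, -1.68992737e-01]), array([-1.31915746e-01,  3.19474729e-01,  1.70666169e+00, -4.44089210e-16,
        1.11545624e+00, -3.41704606e-01])]
-1 [None, None, None]
(array([-148.86540144,  100.14459485,  131.15371451]), array([-0.65646422,  0.43856398, -0.3673085 ])) 3.9917 -0.00012965199256156587
```

View pics/w0.png

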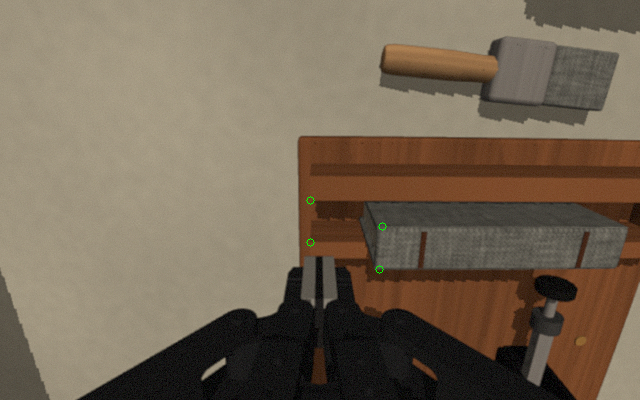

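The wrist view confirms the fit. The predicted book rear edge at (381,248) and slot ends at (310,200) to (310,242) coincide with the picture. Now I push.

```bash
python3 - <<'E'
from h import *
q=frame(1)
print(arm.servo_line(W(v,(-150,100.5,76))[0],q,v=.08,force_limit=8));print(pp()[:2])
arm.servo_line(W(v,(-75,100.5,76))[0],q,v=.06,force_limit=8);print(pp()[:2])
print(arm.servo_line(W(v,(-44,100.5,76))[0],q,v=.03,force_limit=6));print(pp()[:2])
arm.wait(.4);print(pp()[:2])
p=pp()[0]
arm.servo_line(W(v,(p[0]-20,100.5,76))[0],q,v=.06)
arm.servo_line(W(v,(p[0]-20,100.5,190))[0],q)
arm.move_pose(W(v,(30,10,215))[0],q)
o=arm.observe();im=cams.grab_frame("wrist");im=np.ascontiguousarray(im[:,:,::-1])
for P in((-40,87.5,92),(-40,113.5,92),(100,86,52),(100,115,52),(14,-43,142),(46,-43,142),(30,41,40)):
    cv2.circle(im,tuple(int(t) for t in proj("wrist",W(v,P),o)[0]),4,(0,255,0),1)
cv2.imwrite("pics/w1.png",im);print(pp()[:2],o["t"])
E
```

```text
False
(array([-149.59270363,  100.41975479,   76.32367294]), array([-0.15263637, -0.3674637 ,  0.7645579 ]))
(array([-74.72926086, 100.47681879,  76.19643804]), array([-0.63732933, -0.43604353, -1.3628646 ]))
True
(array([-54.45055993, 100.63833713,  75.41977755]), array([-0.76455605, -0.43320603, -0.44181331]))
(array([-56.70870534, 100.86885948,  74.70160992]), array([ 0.45486213,  0.6396955 , -0.71248493]))
(array([ 28.52822883,  10.78255917, 213.05131581]), array([ 0.71058444, -0.06858704, -1.0879115 ])) 9.4
```

View pics/w1.png

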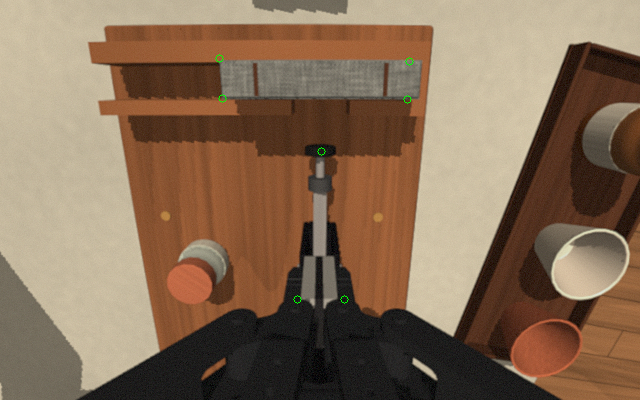

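The book is home: its rear edge is at (221,80), matching the prediction of 220. The pad is still near bar = 0 at (320,152), so the gap is about 46 mm. I'll make three free strokes and log the force.

```bash
cat >> h.py <<'E'
def F(n=6):
    r=[]
    for _ in range(n): arm.wait(.03);r.append(pp())
    return np.mean([a[0] for a in r],0),np.mean([a[1] for a in r],0)
def to(y,vv=.06,z=136,x=30,fl=25): return arm.servo_line(W(v,(x,y,z))[0],frame(1),v=vv,force_limit=fl)
E
python3 - <<'E'
from h import *
to(10,.12); f0=F()[1];np.save("f0.npy",f0);print(f0)
ims=[]
for k in range(3):
    for y in ((-24,-30,-37,-43,-49) if k==0 else (-37,-49)):
        h=to(y);p,f=F();print(k,y,h,p.round(1),(f-f0).round(2))
    ims.append(cams.grab_frame("wrist")[60:260,240:400,::-1])
    to(-18)
    print("back",F(3)[1]-f0)
cv2.imwrite("pics/st.png",cv2.resize(np.hstack(ims),(720,300)));print(arm.observe()["t"])
E
```

```text
[0.03974717 0.18421668 0.08202242]
0 -24 False [ 29.9 -23.9 135.9] [ 0.12 -0.27 -0.34]
0 -30 False [ 30.  -29.6 136.2] [-1.19  3.59  2.8 ]
0 -37 False [ 30.2 -36.2 136.4] [-0.91  5.26  3.78]
0 -43 False [ 30.2 -41.9 136.6] [-1.28  6.18  4.59]
0 -49 False [ 30.2 -47.7 136.5] [-1.07  6.25  4.23]
back [-0.26955793 -0.0913997  -0.14204417]
1 -37 False [ 30.3 -36.2 136.9] [-0.83  5.27  3.94]
1 -49 False [ 30.3 -48.  137. ] [-0.88  5.36  4.42]
back [ 0.21284721 -0.47047167 -0.09936875]
2 -37 False [ 30.3 -36.2 136.9] [-0.75  5.32  4.41]
2 -49 False [ 30.3 -48.  137. ] [-1.42  5.56  4.56]
back [ 0.08299219 -0.2618785  -0.16530328]
18.075
```

View pics/st.png

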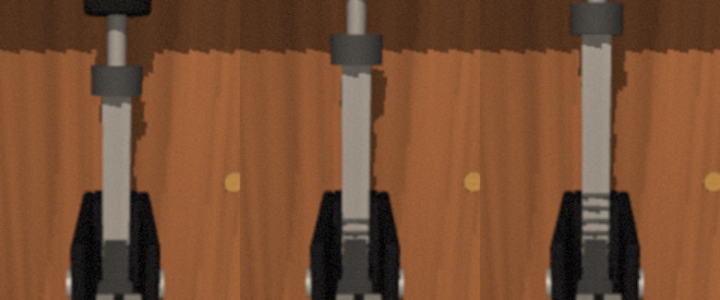

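Three strokes each moved the collar about 31 px (rows 66, 34, 2) with no contact force yet. The fourth stroke goes in small steps, watching the force.

```bash
python3 - <<'E'
from h import *
f0=np.load("f0.npy")
# current state: camera calibration of collar rows with pose of stroke end
o=dict(arm.observe());o["eef_pos"]=W(v,(30.3,-48,137))[0]
for z in(40,50): print(z,[proj("wrist",W(v,(30,y,z)),o)[0].round(1)[1] for y in(0,10,20,30,40,50,60,70,80,88)])
for y in (-33,-37,-40,-42,-44,-46,-48,-50):
    h=to(y,.04);p,f=F(5);d=f-f0;print(y,h,p.round(1),d.round(2))
    if d[1]>10.5: break
im=cams.grab_frame("wrist")[:,200:440,::-1];cv2.imwrite("pics/s4.png",cv2.resize(im[:260],None,fx=2.2,fy=2.2))
print(arm.observe()["t"])
E
```

```text
40 [np.float64(144.3), np.float64(128.8), np.float64(113.0), np.float64(96.8), np.float64(80.1), np.float64(63.0), np.float64(45.4), np.float64(27.4), np.float64(8.9), np.float64(-6.2)]
50 [np.float64(146.6), np.float64(130.5), np.float64(114.0), np.float64(97.0), np.float64(79.5), np.float64(61.6), np.float64(43.1), np.float64(24.2), np.float64(4.8), np.float64(-11.1)]
-33 False [ 30.2 -31.8 136.9] [-1.62  5.83  4.5 ]
-37 False [ 30.3 -35.5 137.1] [-1.43  6.31  4.96]
-40 False [ 30.4 -38.4 137.2] [-0.98  6.95  5.38]
-42 False [ 30.4 -40.3 137.1] [-1.16  6.81  5.65]
-44 False [ 30.4 -42.2 137.2] [-0.68  7.19  5.54]
-46 False [ 30.4 -43.9 137.2] [-1.45  8.02  5.88]
-48 False [ 30.4 -45.8 137.2] [-1.38  7.6   5.94]
-50 False [ 30.4 -47.6 137.2] [-1.14  8.36  5.86]
21.7333
```

View pics/s4.png

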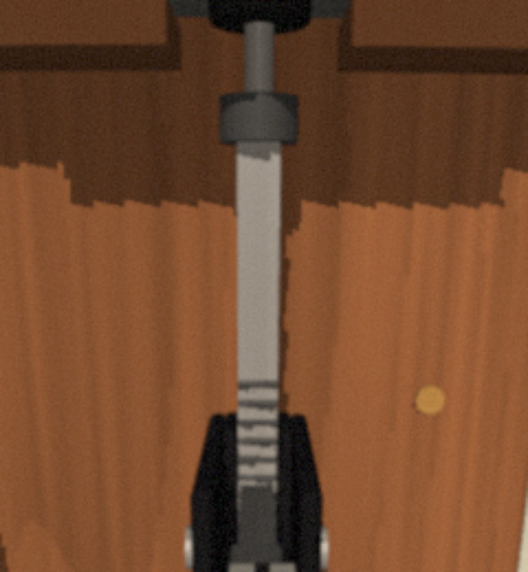

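On the fourth stroke the pad met the book: the back of the pad is at row 28 and the collar at row 95 of the crop. The force rose by 2.9 N, so the spring is in about 3 mm. One more stroke, to be stopped at about half-way.

```bash
python3 - <<'E'
from h import *
f0=np.load("f0.npy")
to(-18); print(F(4)[1]-f0)
for y in np.r_[-28,-32,np.arange(-34,-51,-1.5)]:
    h=to(y,.04);p,f=F(5);d=f-f0;print(y,h,p.round(1),d.round(2))
    if d[1]>10.6: break
arm.wait(.5);o=arm.observe();im=cams.grab_frame("wrist")[:,200:440,::-1];cv2.imwrite("pics/s5.png",cv2.resize(im[:260],None,fx=2.2,fy=2.2))
print([(y,round(proj("wrist",W(v,(30,y,50)),o)[0][1]*2.2)) for y in(58,60,62,64,66,68,70)],[(y,round(proj("wrist",W(v,(30,y,45)),o)[0][1]*2.2)) for y in(74,76,77,78,80)])
print(F(8)[1]-f0,arm.observe()["t"])
E
```

```text
[-0.51903083 -0.01813822  0.03288291]
-28.0 False [ 30.  -26.7 136.3] [-0.6   5.08  2.4 ]
-32.0 False [ 30.  -29.3 136.9] [-1.55  8.69  5.42]
-34.0 False [ 30.  -30.6 137.2] [-2.28 10.65  6.84]
[(58, 175), (60, 168), (62, 160), (64, 152), (66, 144), (68, 136), (70, 128)] [(74, 114), (76, 106), (77, 102), (78, 98), (80, 90)]
[-2.08597583 10.39442752  6.96042367] 24.7667
```

View pics/s5.png

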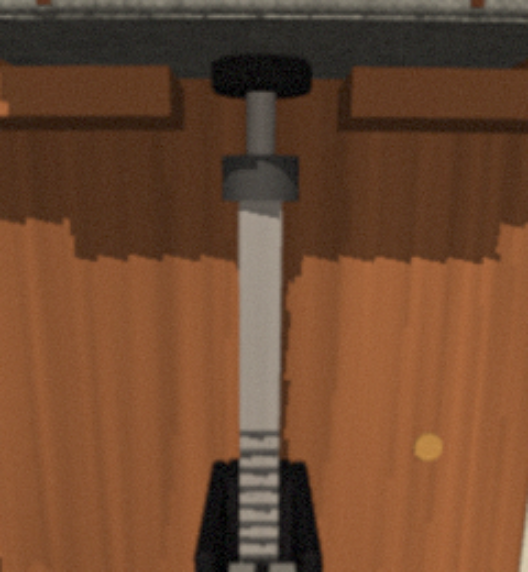

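The collar is at row 157 (y about 62.7) and the pad's back edge at row 96. With the force, that puts the spring at about 4 to 5 mm. I squeeze about 2.5 mm of bar further (4.4 mm at the crossbar).

```bash
python3 - <<'E'
from h import *
f0=np.load("f0.npy")
for y in np.arange(-35.2,-42,-1.2):
    h=to(y,.03);p,f=F(5);d=f-f0;print(y.round(1),h,p.round(1),d.round(2))
    if p[1]<-34.6 or d[1]>14: break
arm.wait(.4);o=arm.observe();im=cams.grab_frame("wrist")[:,200:440,::-1];cv2.imwrite("pics/s6.png",cv2.resize(im[:260],None,fx=2.2,fy=2.2))
print([(y,round(proj("wrist",W(v,(30,y,50)),o)[0][1]*2.2)) for y in(58,60,62,64,66,68,70)],[(y,round(proj("wrist",W(v,(30,y,45)),o)[0][1]*2.2)) for y in(74,76,77,78,80)])
print(pp()[0],F(8)[1]-f0,arm.observe()["t"])
E
```

```text
-35.2 False [ 30.  -31.4 137.3] [-2.16 11.52  7.58]
-36.4 False [ 30.1 -32.4 137.6] [-2.77 11.77  8.63]
-37.6 False [ 30.1 -33.4 137.7] [-3.6  12.65  9.76]
-38.8 False [ 30.1 -34.4 137.8] [-3.16 12.83  9.99]
-40.0 False [ 30.1 -35.4 138. ] [-3.1  13.89 10.54]
[(58, 158), (60, 150), (62, 142), (64, 134), (66, 126), (68, 118), (70, 110)] [(74, 97), (76, 89), (77, 85), (78, 81), (80, 73)]
[ 30.13784257 -35.4580337  138.00455309] [-3.60319025 13.66693737 10.64805855] 27.5667
```

View pics/s6.png

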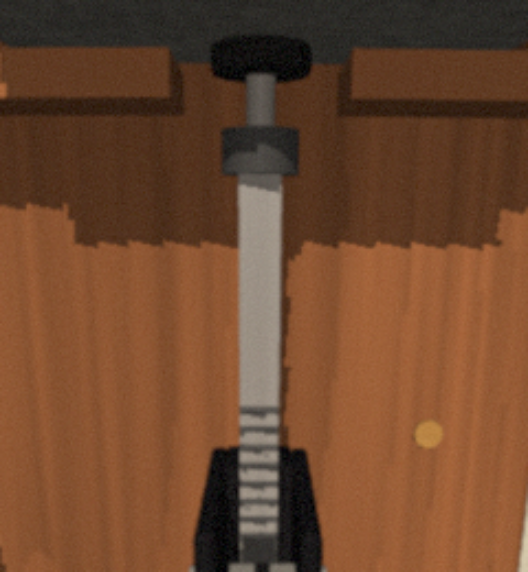

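The collar is at row 129 (y about 65.3) and the pad's back edge at row 79. The gap has shrunk about 6.3 mm by the image, and the force gives about 7.5 to 9 mm. That is about half-way, so I hand in while holding.

```bash
python3 -c "
from station import hand_in
print(hand_in())"
```

```text
the job is handed in; nothing more can be done
None
```

I handed the job in with the book fully home and the trigger held squeezed. By my estimates the pad's spring is pushed in about 6 to 9 mm of 16, roughly half-way. The hand-in returned no verdict, and I did not check the other things on the table at the end.

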